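# Feed a leg foot through the check gate of the boring trough

### The arm

A 7-joint arm with a two-finger parallel gripper is mounted at the origin on the work surface. World frame = base frame: x ahead of the robot, y to its left, z up, the work surface at z = 0. Lengths are in m, angles in rad, forces in N, time in s.
With the tool pointing down it reaches from about 0.425 to 0.875 m from the base axis. Payload 8.4 kg.
Tool frame: the origin (TCP) lies at the very end of the fingers, on their centre line; the grasp point (between the pads) lies 19 mm behind it; z points along the fingers, y is the line along which they close (so a half turn about z gives the same grasp; the last joint's range is limited). The gripper opens to 85 mm and grips with 20 to 120 N. Pads are 22 mm wide; open, the fingers measure 114 mm over their backs; the gripper's body (76 mm by 85 mm) begins 54 mm behind the grasp point. The pads swing forward as they close: fully open they stand 13 mm farther back than shut.
Start: joints at [-1.257, 0.333, 0.04, 1.465, -0.013, 1.343, -0.059], TCP at [0.261, 0.595, 0.231] pointing down, gripper open.
Joint ranges: [-2.58, 2.58], [-0.38, 2.09], [-1.3, 1.39], [0.25, 2.4], [-1.5, 4.64], [0.08, 2.09], [-2.65, 2.65]. Speed limits (rad/s): [2.22, 2.22, 2.79, 2.79, 3.14, 3.14, 3.14].

### API

Orientations are given as a unit quaternion [w, x, y, z].
In Python, from plant import manip gives the robot as it stands.
- The arm moves only by the tool jog_arm, never from a script. Its argument "targets" is a list of rows, each a list of 3 entries, a list of its own where there are three numbers: the shift along the tool's x, y, z in units of 25 mm (1.0 is 25 mm), then the turn about the tool's z in units of 6 degrees (1.0 is 6 degrees), then the finger opening in mm, from 0 to 85.4. A call has 1 to 10 rows; each row shifts and turns the commanded pose from where the row before left it, along the tool's axes as they then stand; what a row does not reach is not made up. A row lasts 1/12 s, in which the tool goes at most 41.7 mm and 7.16 degrees, less where a joint would pass 70% of its speed; a pose out of reach is approached as far as the arm can. A call is refused whole if a number of a shift passes 1 or a number of a turn 1, either way. A call with a gripper value outside its range is refused whole. The fingers move at their own pace and stop on an object; "force" is the grip in N (left out, the last holds). Time passes only in rows, so rows that do not move let the fingers close. It gives the time, the measured TCP pose, the force, the opening and the grip force at its end, in the units of the state.
- manip.observe(): the state, without advancing time (a new reading comes with each control period).
- manip.get_image(name): name is "scene" or "top" or "wrist"; returns the picture (480x640x3 uint8, red, green, blue); there is no depth.
- manip.camera_model(name): a dict with "K" (3x3 intrinsics, pixels), "k1" (the pictures are not rectified: a ray, as slopes to the right and down, at radius r is drawn at 1 + k1 r^2 times it, then the intrinsics apply), "world_from_camera" (4x4, takes a point from camera to world coordinates); the wrist camera has in their place "T_tool_cam" (4x4, takes a point from camera to tool coordinates, whose origin is the TCP and whose axes are the flange's). Camera axes: x right, y down, z forward; pixel columns grow to the right and rows downward; lengths in m; the calibration is good to about 2 mm. A picture is of the moment at which its call begins: read the wrist's pose just before it. camera_model takes no time and is no camera call.
- manip.sign_off(): hands the job in; it is judged then, once.
Trained networks look in the newest picture that a camera, given by its name, has taken for a name from the list of things; names that differ only in an ending like _2 or _b are one class to them, and where a whole thing is asked for, a point or a joint stands for the part that bears it (a point fixed in the world has none). Each returns a list of dicts, best first, with "confidence" (0 to 1); they miss things now and then, are a little off and sometimes report something else, mostly with a low value. They report only what shows in the picture. A call takes as long as a camera call. They do not tell look-alikes from the thing itself.
- manip.boxes_of(camera, label): "xyz" ([x, y, z] in m, in world coordinates, good to about 4 mm: the middle of the surface that is visible of it).
- manip.cut_out(camera, label): "region" (480x640 bool, what is visible of it).
The state is a dict: "clock": time; "q": joint angles; "qvel": joint speeds; "tau": joint torques, N m; "eef_pos": TCP position; "eef_rot": TCP orientation; "force": force on the tool from outside, world axes, zero at the start; "torque": the same for the moment, N m; "opening": opening from 0.0 (shut) to 1.0 (fully open); "grasp_force": force on a finger pad.
Only numpy, scipy, OpenCV 4.12 (cv2) and the standard library are available. Lean on these libraries where they do the work, as an engineer would, in place of code of your own. Each camera call takes 0.05 s, during which the arm holds its last target. There are 200 camera calls.

### The job

Lay the square table-leg foot in the open infeed of the feed trough, round tenon towards the gate, then push it along the trough through the sprung swing gate and under the green hood until its tenon is home on the hidden sprung stop. Press it home gently, just firmly enough that the stop gives a little under the push, then lift away so that the gate is left fully shut behind the foot. Leave the other things on the bench where they are.

Things in the scene. Friction and masses are not known exactly. Their poses are not given: they have to be found in the camera images.
- leg_foot: Beech table-leg foot, 0.08 to 0.15 kg, loose on the bench: a square part 80 mm long (x), 40 mm wide (y), 40 mm high (z), with a round tenon 20 mm in diameter, 25 mm long, in the middle of its +x end face. Origin: centre of the underside of the square part; the rear face is at x = -40 mm and the tenon's tip at x = 65 mm.
- tenon_tip (a point): Centre of the tenon's end face on the foot (65 mm ahead of its origin, 20 mm above its underside).
- feeder: Feed trough fixed to the bench. Origin on the bench under the middle of the gate; +x = feed direction, z up. Floor plate 8 mm thick (top at z = 8 mm), x = -160 to 310 mm, 90 mm wide. Two low side walls along it: inner faces at y = -25 and 25 mm, 6 mm thick, tops at z = 22 mm. The infeed is the open part x < 0. From gate to hood it is open above.
- gate_middle (a point): Middle of the top edge of the shut gate, at x = 0, y = 0, z = 60 mm of the trough. The leaf spans z = 24 to 60 mm; its upright hinge is at y = 32 mm, its free edge at y = -22 mm. It stands between two posts 14 mm wide rising to z = 68 mm, at y = 34 to 48 mm and y = -41 to -27 mm of the trough, within 11 mm of x = 0.
- hood_mouth (a point): On the trough floor, on the middle line, at the open mouth of the green hood, 153 mm past the gate. The hood covers x = 153 to 308 mm of the trough: 70 mm wide inside, 86 mm outside, ceiling at z = 80 mm, top (with screws) at 89 mm. A motor on its +y side reaches out to y = 140 mm at x = 202 to 254 mm, below z = 71 mm.
- gate (a joint): Angle of the steel gate leaf: 0 shut, 1.5 rad fully open. The leaf is 54 mm long, 4 mm thick with an 8 mm rolled free edge. Opens only in the feed direction; a weak spring (0.03-0.075 N m) shuts it. It drags on the foot's side, snaps free when the rear face is 55 mm past x = 0, then leans on the pusher and shuts behind it: the pusher must leave upwards, for the leaf bars the way back.
- endstop: Carrier of the sprung stop, fixed under the hood at x = 295 mm, on the trough floor. Its rubber pad, on the middle line, faces the gate; its setting varies, unmeasured: the tenon meets it 205 to 243 mm past the gate; find it by feel. It gives from 3 N on, 1 mm per 3 N, solid after 12 mm. Home = 5 N or more for 0.2 s; over 15 N is too rough. Released, it sends the foot back a few mm: fine.
- plain_block: Plain rectangular beech block without a tenon, 95 x 40 x 30 mm high. Bystander, origin under its centre.
- round_foot: Turned round beech bun foot, 56 mm wide, 45 mm high. Bystander, origin under its centre.
- plane: Hand plane, 240 x 60 mm, about 105 mm high, 1.5 kg. Bystander.
- mallet: Wooden mallet lying flat, about 300 mm long, 60 mm high, its head towards its +x. Bystander.
- chisel0: Wood chisel lying flat, 250 mm long, 20 mm high. Bystander.
- chisel1: Another wood chisel, same size. Bystander.
- glue: White glue bottle, 60 mm wide, 170 mm high. Bystander.
There are look-alikes about, which are no part of the job. What is shaped like the leg_foot but purple or yellow is not meant.

How it is judged:
On the way, in this order (a step that is already met when the one before it is completed fails the run):
1. the foot lies in the infeed, before the shut gate, tenon towards the gate (y of leg_foot in the frame of feeder between -0.008 and 0.008 m and z of leg_foot in the frame of feeder between 0.003 and 0.014 m and angle between leg_foot's own z axis and vertical below 0.15 rad and x of tenon_tip in the frame of feeder between -0.11 and 0.004 m and x of leg_foot in the frame of feeder between -0.17 and -0.055 m and value of joint gate below 0.12 rad), for 0.2 s.
2. the foot, lying in the trough, stands in the gate and holds it open (y of leg_foot in the frame of feeder between -0.008 and 0.008 m and z of leg_foot in the frame of feeder between 0.003 and 0.014 m and angle between leg_foot's own z axis and vertical below 0.15 rad and x of tenon_tip in the frame of feeder between 0.03 and 0.1 m and value of joint gate above 0.6 rad), for 0.05 s.
3. the foot is pressed on the sprung stop with at least 5 N (y of leg_foot in the frame of feeder between -0.008 and 0.008 m and z of leg_foot in the frame of feeder between 0.003 and 0.014 m and angle between leg_foot's own z axis and vertical below 0.15 rad and x of leg_foot in the frame of feeder above 0.133 m and contact force between leg_foot and endstop above 5 N), for 0.2 s.
At the end, for the whole second after the job is handed in: The foot lies at rest in the trough under the hood, upright (tilt under 0.15 rad) and within 8 mm of the middle line, its tenon ahead, its rear face at least 90 mm past the gate, after having been pressed on the stop; the gate is shut (under 0.08 rad) (y of leg_foot in the frame of feeder between -0.008 and 0.008 m and z of leg_foot in the frame of feeder between 0.003 and 0.014 m and angle between leg_foot's own z axis and vertical below 0.15 rad and x of leg_foot in the frame of feeder above 0.13 m and x of tenon_tip in the frame of feeder above 0.19 m and value of joint gate below 0.08 rad and linear speed of leg_foot below 0.02 m/s); the robot touches nothing.
It fails at once if the sprung stop is pushed with more than 15 N (contact force between leg_foot and endstop above 15 N).
It fails at once if the fingers push on the trough or its gate with more than 20 N (contact force between the fingers and feeder above 20 N).
It fails at once if another thing on the bench is moved more than 30 mm (distance of any of plain_block, round_foot, plane, mallet, chisel0, chisel1, glue from where it was at the start of the episode above 0.03 m).
It also fails if it takes over 67 s, if anything falls off the work surface, if the arm or the gripper's body presses on something with over 40 N, if the wrist force passes 120 N, or if a joint passes its speed limit or range.

## Working session

There is one attempt and no reset: what is moved stays moved. The work goes in short steps, Python scripts to look and compute and a tool call to move; the robot and the scene stay as the last step left them, time stands still between calls to the robot, and variables do not carry over. Pictures are saved under pics/ and viewed, at most 10 in all, crops included, and the job is handed in when it is done.

Besides the shell and the picture viewer there is one more tool, called after ">>>" by a JSON object that holds its "name" and its "arguments". jog_arm: Moves the arm, as the interface text tells. Its arguments: {"type":"object","properties":{"targets":{"type":"array"},"force":{"type":"number"}},"required":["targets"]}

```bash
mkdir -p pics
python3 - <<'E'
from plant import manip
import cv2,numpy as np
s=manip.observe();print(s)
for c in("scene","top"):
    im=manip.get_image(c);cv2.imwrite(f"pics/{c}0.png",im[:,:,::-1])
    m=manip.camera_model(c);print(c,m)
    for l in("leg_foot","feeder","gate","endstop","plain_block"):
        for d in manip.boxes_of(c,l):print(c,l,np.round(d["xyz"],3),round(d["confidence"],2))
E
```

```text
{'clock': 0.0, 'q': array([-1.25720617,  0.33388852,  0.03986835,  1.4662694 , -0.01338678,
        1.34328207, -0.05848387]), 'qvel': array([ 0.00127315, -0.00085178,  0.00011727, -0.00028733, -0.00014123,
        0.00082027, -0.00049307]), 'tau': array([ 3.71228734e-04, -6.58543181e+01,  1.36555318e+00, -4.05565131e+01,
        1.68335123e-02,  1.24293033e-02,  2.56994946e-05]), 'eef_pos': array([0.26060551, 0.59498064, 0.23043657]), 'eef_rot': array([-1.03890438e-04,  2.04929304e-01,  9.78776458e-01, -7.83940090e-04]), 'force': array([-0.19089378,  0.09657112, -0.16461309]), 'torque': array([ 0.01399334, -0.05193684,  0.00356433]), 'grasp_force': 0.0, 'opening': 0.9981968974603669}
scene {'K': array([[585.69368598,   0.        , 321.10200483],
       [  0.        , 585.69368598, 240.33598545],
       [  0.        ,   0.        ,   1.        ]]), 'k1': 0.012343701219480583, 'world_from_camera': array([[-0.16132871,  0.6236689 , -0.76485956,  1.64368411],
       [ 0.98687172,  0.10789039, -0.12018266,  0.20827098],
       [ 0.00756681, -0.77420718, -0.63288702,  0.98094296],
       
[... 374 characters left out ...]
        , 321.59752813],
       [  0.        , 499.74490442, 234.36150668],
       [  0.        ,   0.        ,   1.        ]]), 'k1': -0.03429790465213101, 'world_from_camera': array([[ 0.00615212, -0.99664174,  0.08165413,  0.41149959],
       [-0.99984688, -0.00479307,  0.01682961,  0.02721006],
       [-0.01638171, -0.08174516, -0.99651862,  1.47347207],
       [ 0.        ,  0.        ,  0.        ,  1.        ]])}
top leg_foot [ 0.415 -0.003  0.04 ] 0.94
top leg_foot [0.802 0.006 0.038] 0.65
top leg_foot [ 0.287 -0.2    0.042] 0.64
top feeder [ 0.619 -0.069  0.027] 0.59
top gate [0.608 0.052 0.062] 0.37
top plain_block [0.44  0.137 0.026] 0.61
top plain_block [ 0.62  -0.062  0.027] 0.6
```

View pics/top0.png

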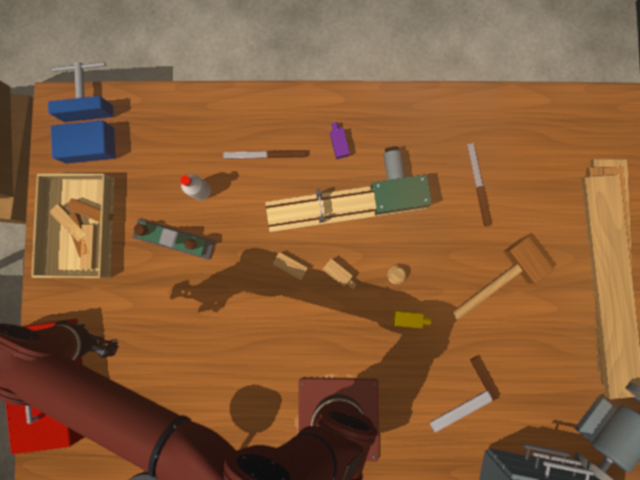

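View pics/scene0.png

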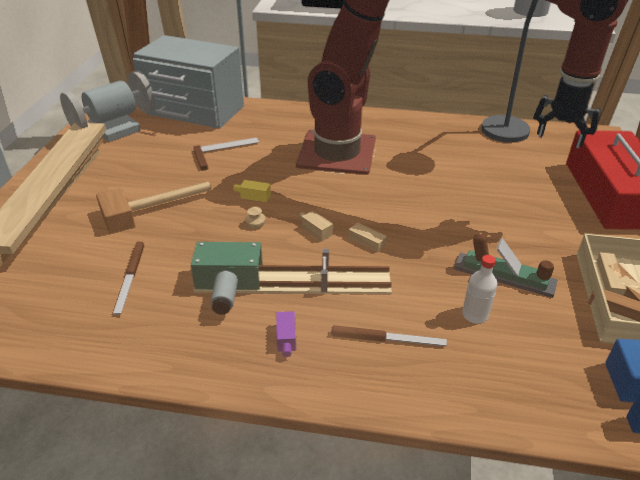

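Candidates for the foot in the top view are the beech piece with tenon at (338,272), the yellow look-alike at (410,320), the purple look-alike at (340,140) and the plain block at (291,265), which has no tenon. I choose (338,272), beech with a tenon. The trough runs from (267,215) to (430,190), with the gate at about (321,205). I'll check the choice in a close crop.

```bash
cat > h.py <<'E'
from plant import manip
import cv2,numpy as np
from scipy.spatial.transform import Rotation as R
def model(c,s=None):
    m=manip.camera_model(c)
    if c=="wrist":
        T=np.eye(4);T[:3,:3]=R.from_quat(s["eef_rot"],scalar_first=True).as_matrix();T[:3,3]=s["eef_pos"]
        W=T@m["T_tool_cam"]
    else:W=m["world_from_camera"]
    return m["K"],m["k1"],W
def back(M,uv,z):
    K,k,W=M;uv=np.atleast_2d(uv).astype(float)
    p=cv2.undistortPoints(uv[:,None],K,np.array([k,0,0,0]))[:,0]
    d=np.c_[p,np.ones(len(p))]@W[:3,:3].T
    return W[:3,3]+d*((z-W[2,3])/d[:,2])[:,None]
def proj(M,P):
    K,k,W=M;C=np.linalg.inv(W)
    return cv2.projectPoints(np.asarray(P,float).reshape(-1,1,3),cv2.Rodrigues(C[:3,:3])[0],C[:3,3],K,np.array([k,0,0,0]))[0][:,0]
def place(pose,P):
    x,y,a=pose;c,s=np.cos(a),np.sin(a);P=np.asarray(P,float)
    return np.c_[x+c*P[:,0]-s*P[:,1],y+s*P[:,0]+c*P[:,1],P[:,2]]
FOOT=np.array([[-40,-20,0],[-40,20,0],[40,-20,0],[40,20,0],[-40,-20,40],[-40,20,40],[40,-20,40],[40,20,40]]+[[x,10*np.cos(t),20+10*np.sin(t)] for x in(40,65) for t in np.linspace(0,6,12)])/1e3
def mask(M,P):
    m=np.zeros((1920,2560),np.uint8)
    return m
def sil(M,pose,parts):
    m=np.zeros((480*4,640*4),np.uint8)
    for p in parts:
        cv2.fillConvexPoly(m,cv2.convexHull(np.round((proj(M,place(pose,p))+.5)*4-.5).astype(np.int32)),255)
    return cv2.resize(m,(640,480),interpolation=cv2.INTER_AREA)/255.
def fit(obs,parts,x0):
    from scipy.optimize import minimize
    f=lambda v:sum(np.abs(sil(M,v*[.01,.01,.1],parts)-r).sum() for M,r in obs)
    x=np.array(x0)/[.01,.01,.1]
    r=minimize(f,x,method="Nelder-Mead",options=dict(initial_simplex=np.vstack([x]+[x+d for d in np.eye(3)*1.]),xatol=.005,fatol=.5))
    return r.x*[.01,.01,.1],r.fun
E
python3 - <<'E'
from h import *
im=cv2.imread("pics/top0.png")
cv2.imwrite("pics/crop.png",cv2.resize(im[130:290,250:450],None,fx=3.7,fy=3.7,interpolation=cv2.INTER_CUBIC))
T,S=model("top"),model("scene");obs=[]
for c,M,t in(("top",T,(338,271)),("scene",S,(317,226))):
    manip.get_image(c)
    for d in manip.cut_out(c,"leg_foot"):
        r=d["region"]
        if r[t[1],t[0]]: obs.append((M,r.astype(float)));print(c,r.sum());break
parts=[FOOT[:8],FOOT[8:]]
for o in(obs,obs[:1],obs[1:]):
  for a in(-2.1,-2.5):print(fit(o,parts,[.42,-.003,a]))
print(back(T,[[338,272],[354,285]],.03))
E
```

```text
top 490
scene 643
(array([ 0.42093805,  0.00541334, -2.26401128]), np.float64(102.93333333333334))
(array([ 0.42169717,  0.00529678, -2.24945682]), np.float64(102.68235294117646))
(array([ 0.42017594,  0.00624062, -2.22662092]), np.float64(44.32941176470588))
(array([ 0.4198971 ,  0.0067754 , -2.24076327]), np.float64(43.63921568627451))
(array([ 0.42251787,  0.00490416, -2.21514438]), np.float64(43.35686274509804))
(array([ 0.42382503,  0.0053217 , -2.27386633]), np.float64(40.04705882352941))
[[ 0.42124953  0.00367666  0.03      ]
 [ 0.38425461 -0.04241375  0.03      ]]
```

View pics/crop.png

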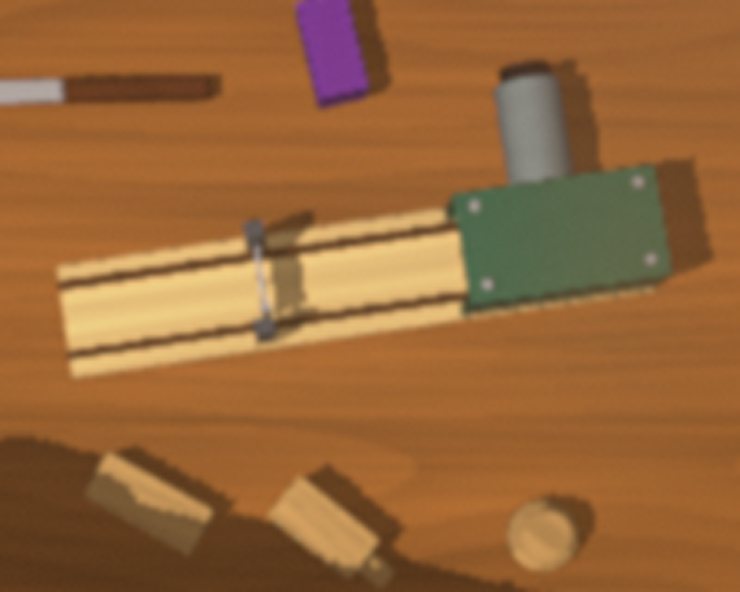

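The crop confirms it: beech square part at crop (325,520), which is top px (338,271). Its round tenon points lower right at crop (377,570). The plain block is at crop (150,500), and the feeder is clearly visible with posts at crop (254,228) and (264,328). Next I fit the feeder pose and plan the reach.

```bash
cat >> h.py <<'E'
def plan(xyz,yaw_y=None):
    """tool-frame shift units to xyz; turn (deg, tool z) that puts tool y along world angle yaw_y (mod 180)"""
    s=manip.observe();r=R.from_quat(s["eef_rot"],scalar_first=True).as_matrix()
    d=np.asarray(xyz)-s["eef_pos"];out=[np.round(r.T@d/.025,2)]
    if yaw_y is not None:
        v=r.T@[np.cos(yaw_y),np.sin(yaw_y),0];a=np.degrees(np.arctan2(-v[0],v[1]));a=(a+90)%180-90
        out.append(("turn units",round(a/6,2)))
    print(np.round(s["clock"],2),"pos",np.round(s["eef_pos"],4),"x",np.round(r[:,0],3),"y",np.round(r[:,1],3),"z",np.round(r[:,2],3),*out)
E
python3 - <<'E'
from h import *
from scipy.optimize import least_squares
T=model("top")
px=np.array([[57,267],[72,378],[254,228],[264,328],[450,195],[656,165],[668,275],[466,312]])/3.7+[250,130]
L=np.array([[-160,45,8],[-160,-45,8],[0,41,68],[0,-34,68],[153,43,89],[308,43,89],[308,-43,89],[153,-43,89]])/1e3
r=least_squares(lambda v:(proj(T,place(v,L))-px).ravel(),[.6,.03,-1.45])
print(r.x,np.round(r.fun.reshape(-1,2),1))
f=[.4208,.0057,-2.245]
g=place(f,[[-.012,0,.017]])[0];print(g)
plan([g[0],g[1],.15],f[2]+np.pi/2)
E
```

```text
[ 0.60567424  0.05564841 -1.42275027] [[-0.4  0. ]
 [-0.5 -0.1]
 [-0.6  0.8]
 [ 0.5 -0.3]
 [ 0.2  0. ]
 [-0.7  0.3]
 [ 0.9  0.7]
 [ 0.6 -1.4]]
[0.42829131 0.01507445 0.017     ]
0.8 pos [0.2607 0.5954 0.2313] x [-0.916  0.401  0.   ] y [ 0.401  0.916 -0.   ] z [-0. -0. -1.] [-15.45 -18.57   3.25] ('turn units', np.float64(-12.5))
```

>>> {"name": "jog_arm", "arguments": {"targets": [[[-0.8,-1,0],0,85],[[-0.8,-1,0],0,85],[[-0.8,-1,0],0,85],[[-0.8,-1,0],0,85],[[-0.8,-1,0],0,85],[[-0.8,-1,0],0,85],[[-0.8,-1,0],0,85],[[-0.8,-1,0],0,85],[[-0.8,-1,0],0,85],[[-0.8,-1,0],0,85]]}}

```text
clock: 1.63
eef_pos: [0.3438, 0.2846, 0.2315]
eef_rot: [0.0, 0.205, 0.979, 0.0]
force: [0.8, 0.4, -0.2]
opening: 0.994
grasp_force: 0.0
```

>>> {"name": "jog_arm", "arguments": {"targets": [[[-0.83,-0.95,0],0,85],[[-0.83,-0.95,0],0,85],[[-0.83,-0.95,0],0,85],[[-0.83,-0.95,0],0,85],[[-0.83,-0.95,0],0,85],[[-0.83,-0.95,0],0,85],[[-0.83,-0.95,0],0,85],[[-0.83,-0.95,0],0,85],[[-0.83,-0.95,0],0,85],[[0,0,0],-1,85]]}}

```text
clock: 2.47
eef_pos: [0.4302, 0.0096, 0.2318]
eef_rot: [0.001, 0.158, 0.987, -0.0]
force: [-0.8, -0.1, 0.4]
opening: 0.998
grasp_force: 0.0
```

>>> {"name": "jog_arm", "arguments": {"targets": [[[0,0,0.2],-1,70],[[0,0,0.2],-1,70],[[0,0,0.2],-1,70],[[0,0,0.2],-1,70],[[0,0,0.2],-1,70],[[0,0,0.2],-1,70],[[0,0,0.2],-1,70],[[0,0,0.2],-1,70],[[0,0,0.2],-1,70],[[0,0,0.2],-1,70]]}}

```text
clock: 3.3
eef_pos: [0.429, 0.0154, 0.1812]
eef_rot: [0.0, -0.364, 0.932, 0.0]
force: [-0.4, -0.5, 0.1]
opening: 0.823
grasp_force: 0.0
```

Run:
```python
from h import *
g=[.4283,.0151];plan([*g,.15],-2.245+np.pi/2)
s=manip.observe();print(s["q"].round(2),s["opening"])
im=manip.get_image("wrist");M=model("wrist",s)
obs=[]
for d in manip.cut_out("wrist","leg_foot"):
    r=d["region"];v,u=np.nonzero(r);print(r.sum(),u.mean(),v.mean(),d["confidence"]);obs.append(r)
parts=[FOOT[:8],FOOT[8:]]
p,f=fit([(M,obs[0].astype(float))],parts,[.421,.0055,-2.245]);print(p,f)
o=im[:,:,::-1].copy()
for q,c in((p,(0,0,255)),([.4208,.0057,-2.245],(255,0,0))):
    for h in parts:
        cv2.polylines(o,[cv2.convexHull(np.round(proj(M,place(q,h))).astype(np.int32))],True,c,1)
cv2.imwrite("pics/w1.png",o)
```

```text
3.3 pos [0.429  0.0154 0.1812] x [-0.736 -0.677 -0.001] y [-0.677  0.736  0.   ] z [ 0.  0. -1.] [0.03 0.01 1.25] ('turn units', np.float64(-1.46))
[-0.91 -0.16  0.71  2.07  0.11  1.2   2.07] 0.8229647523653929
5051 318.54325876064144 201.69867352999407 0.78
[ 0.41993436  0.00596469 -2.23914289] 111.84313725490196
```

View pics/w1.png

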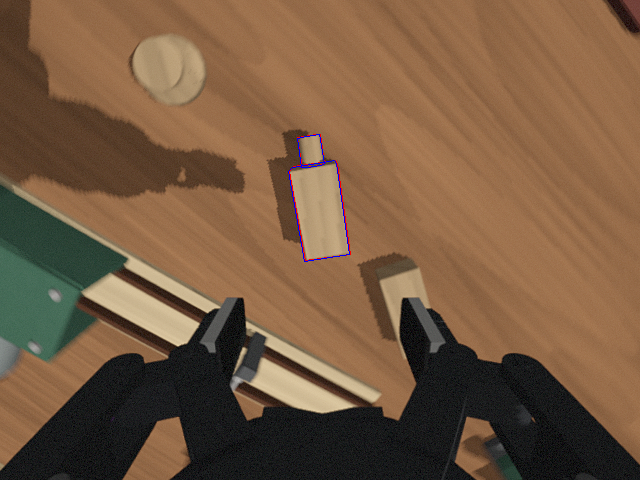

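The wrist view shows the foot at (322,210) with its tenon up at (312,150), and the fitted outline matches. The plain block's near corner is at (380,270), clear of the right finger's path. I'll make the half turn in order to keep joint 7 away from its limit.

>>> {"name": "jog_arm", "arguments": {"targets": [[[0,0,0],1,62],[[0,0,0],1,62],[[0,0,0],1,62],[[0,0,0],1,62],[[0,0,0],1,62],[[0,0,0],1,62],[[0,0,0],1,62],[[0,0,0],1,62],[[0,0,0],1,62],[[0,0,0],1,62]]}}

```text
clock: 4.23
eef_pos: [0.4291, 0.0155, 0.1818]
eef_rot: [0.0, 0.158, 0.987, 0.0]
force: [0.6, -0.2, -0.5]
opening: 0.724
grasp_force: 0.0
```

>>> {"name": "jog_arm", "arguments": {"targets": [[[0,0,0],1,62],[[0,0,0],1,62],[[0,0,0],1,62],[[0,0,0],1,62],[[0,0,0],1,62],[[0,0,0],1,62],[[0,0,0],1,62],[[0,0,0],1,62],[[0,0,0],1,62],[[0,0,0],1,62]]}}

```text
clock: 5.07
eef_pos: [0.4291, 0.0155, 0.1818]
eef_rot: [0.0, 0.631, 0.776, 0.0]
force: [-0.3, 0.1, 0.4]
opening: 0.729
grasp_force: 0.0
```

>>> {"name": "jog_arm", "arguments": {"targets": [[[0,0,0.4],1,62],[[0,0,0.4],1,62],[[0,0,0.4],1,62],[[0,0,0.4],1,62],[[0,0,0.4],1,62],[[0,0,0.4],1,62],[[0,0,0.4],1,62],[[0,0,0.4],1,62],[[0,0,0],0.5,62],[[0,0,0],0,62]]}}

```text
clock: 5.9
eef_pos: [0.4288, 0.0154, 0.1012]
eef_rot: [-0.0, 0.903, 0.43, -0.0]
force: [0.8, -0.2, 0.3]
opening: 0.726
grasp_force: 0.0
```

Run:
```python
from h import *
plan([.4275,.0153,.016],-2.24+np.pi/2)
s=manip.observe();print(s["q"].round(2),s["opening"])
```

```text
5.9 pos [0.4288 0.0154 0.1012] x [ 0.63   0.777 -0.001] y [ 0.777 -0.63  -0.   ] z [-0.001 -0.    -1.   ] [-0.03 -0.04  3.41] ('turn units', np.float64(-0.11))
[-0.65 -0.02  0.51  2.15  0.01  1.01 -0.83] 0.7257337794311276
```

>>> {"name": "jog_arm", "arguments": {"targets": [[[-0.03,-0.04,0.5],-0.1,62],[[0,0,0.5],0,62],[[0,0,0.5],0,62],[[0,0,0.5],0,62],[[0,0,0.5],0,62],[[0,0,0.5],0,62],[[0,0,0.4],0,62],[[0,0,0],0,62],[[0,0,0],0,35],[[0,0,0],0,35]], "force": 30}}

```text
clock: 6.73
eef_pos: [0.4283, 0.0155, 0.017]
eef_rot: [0.0, 0.899, 0.438, 0.0]
force: [-8.0, -1.9, 22.6]
opening: 0.46
grasp_force: 30.5
```

>>> {"name": "jog_arm", "arguments": {"targets": [[[0,0,0],0,30],[[0,0,0],0,30],[[0,0,0],0,30],[[0,0,0],0,30],[[0,0,0],0,30],[[0,0,0],0,30]]}}

```text
clock: 7.23
eef_pos: [0.4284, 0.0156, 0.0171]
eef_rot: [0.0, 0.899, 0.438, 0.001]
force: [-0.8, -0.7, 8.0]
opening: 0.465
grasp_force: 31.4
```

>>> {"name": "jog_arm", "arguments": {"targets": [[[0,0,-0.5],0,30],[[0,0,-0.8],0,30],[[0,0,-0.9],0,30],[[0,0,-0.9],0,30],[[0,0,-0.9],0,30],[[0,0,-0.9],0,30],[[0,0,0],0,30]]}}

```text
clock: 7.82
eef_pos: [0.4299, 0.0158, 0.1428]
eef_rot: [0.0, 0.899, 0.438, 0.003]
force: [1.0, -0.8, -0.2]
opening: 0.458
grasp_force: 30.6
```

Run:
```python
from h import *
F=[.6057,.0556,-1.4228]
t=place(F,[[-.112,0,.16]])[0];print(t);plan(t,F[2]+np.pi/2)
s=manip.observe();print(s["opening"],s["grasp_force"])
```

```text
[0.58918485 0.16637567 0.16      ]
7.82 pos [0.4299 0.0158 0.1428] x [0.617 0.787 0.005] y [ 0.787 -0.617  0.003] z [ 0.006  0.002 -1.   ] [ 8.67  1.3  -0.64] ('turn units', np.float64(-7.76))
0.45798292696954956 30.609331727027893
```

>>> {"name": "jog_arm", "arguments": {"targets": [[[0.85,0.15,-0.1],0,30],[[0.85,0.15,-0.1],0,30],[[0.85,0.15,-0.1],0,30],[[0.85,0.15,-0.1],0,30],[[0.85,0.15,-0.1],0,30],[[0.85,0.15,-0.1],0,30],[[0.85,0.15,0],0,30],[[0.85,0.15,0],0,30],[[0.85,0.1,0],0,30],[[0.85,0,0],0,30]]}}

```text
clock: 8.65
eef_pos: [0.585, 0.163, 0.1531]
eef_rot: [0.0, 0.899, 0.438, -0.0]
force: [-0.2, 0.2, 0.2]
opening: 0.459
grasp_force: 30.6
```

>>> {"name": "jog_arm", "arguments": {"targets": [[[0,0,0],-1,30],[[0,0,0],-1,30],[[0,0,0],-1,30],[[0,0,0],-1,30],[[0,0,0],-1,30],[[0,0,0],-1,30],[[0,0,0],-1,30],[[0,0,0],-0.8,30],[[0,0,0],0,30],[[0,0,0],0,30]]}}

```text
clock: 9.48
eef_pos: [0.5841, 0.1626, 0.1534]
eef_rot: [-0.0, 0.652, 0.758, -0.0]
force: [-0.2, -0.3, -0.5]
opening: 0.464
grasp_force: 30.5
```

Run:
```python
from h import *
F=[.6057,.0556,-1.4228]
t=place(F,[[-.112,0,.16]])[0];plan(t,F[2]+np.pi/2)
s=manip.observe();im=manip.get_image("wrist");M=model("wrist",s)
o=im[:,:,::-1].copy()
for h in([[-160,-45,8],[-160,45,8],[0,45,8],[0,-45,8]],[[-160,-25,22],[-160,-31,22],[0,-31,22],[0,-25,22]],[[-160,25,22],[-160,31,22],[0,31,22],[0,25,22]]):
    cv2.polylines(o,[np.round(proj(M,place(F,np.array(h)/1e3))).astype(np.int32)],True,(255,0,0),1)
b=R.from_quat(s["eef_rot"],scalar_first=True).as_matrix()
# held foot: tool x is foot -x
for h in(FOOT[:8],FOOT[8:]):
    P=np.c_[-(h[:,0]+.012),h[:,1],-(h[:,2]-.017)]@b.T+s["eef_pos"]
    cv2.polylines(o,[cv2.convexHull(np.round(proj(M,P)).astype(np.int32))],True,(0,0,255),1)
cv2.imwrite("pics/w2.png",o)
```

```text
9.48 pos [0.5841 0.1626 0.1534] x [-0.149  0.989 -0.   ] y [ 0.989  0.149 -0.001] z [-0.001 -0.    -1.   ] [ 0.12  0.22 -0.27] ('turn units', np.float64(0.02))
```

View pics/w2.png

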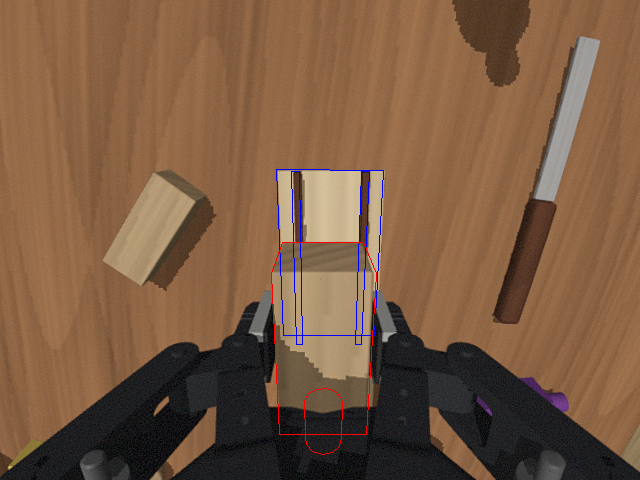

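The trough outline lies on the image to about 1 px (infeed end at row 170, columns 276–383). The foot sits squarely in the grip, so I'll lower it in.

>>> {"name": "jog_arm", "arguments": {"targets": [[[0.12,0.22,0],0,30],[[0,0,0.8],0,30],[[0,0,0.8],0,30],[[0,0,0.8],0,30],[[0,0,0.8],0,30],[[0,0,0.7],0,30],[[0,0,0.5],0,30],[[0,0,0.3],0,30],[[0,0,0.2],0,30],[[0,0,0.1],0,30]]}}

```text
clock: 10.37
eef_pos: [0.5894, 0.1667, 0.0286]
eef_rot: [0.0, 0.651, 0.759, -0.0]
force: [0.3, 0.1, -0.5]
opening: 0.462
grasp_force: 30.6
```

>>> {"name": "jog_arm", "arguments": {"targets": [[[0,0,0],0,30],[[0,0,0],0,30]]}}

```text
clock: 10.53
eef_pos: [0.5898, 0.1667, 0.0296]
eef_rot: [0.0, 0.651, 0.759, 0.0]
force: [-0.1, -0.2, -0.0]
opening: 0.464
grasp_force: 30.6
```

>>> {"name": "jog_arm", "arguments": {"targets": [[[0,0,0.07],0,30],[[0,0,0.07],0,30],[[0,0,0],0,30],[[0,0,0],0,56],[[0,0,0],0,56],[[0,0,0],0,56],[[0,0,0],0,56]]}}

```text
clock: 11.12
eef_pos: [0.5894, 0.1666, 0.0255]
eef_rot: [0.0, 0.651, 0.759, 0.0]
force: [-0.8, 0.2, -0.8]
opening: 0.658
grasp_force: 0.0
```

>>> {"name": "jog_arm", "arguments": {"targets": [[[0,0,-0.5],0,56],[[0,0,-0.8],0,56],[[0,0,-0.9],0,56],[[0.5,0,-0.8],0,56],[[1,0,0],0,0],[[1,0,0],0,0],[[0.8,0,0],0,0],[[0,0,0],0,0]]}}

```text
clock: 11.78
eef_pos: [0.5753, 0.254, 0.1014]
eef_rot: [-0.001, 0.649, 0.761, 0.001]
force: [-1.4, 0.3, -0.4]
opening: 0.093
grasp_force: 0.0
```

Run:
```python
from h import *
F=[.6057,.0556,-1.4228]
obs=[]
for c in("top","scene","wrist"):
    s=manip.observe();im=manip.get_image(c);M=model(c,s)
    e=proj(M,place(F,[[-.1,0,.03]]))[0].astype(int);print(c,e)
    for d in manip.cut_out(c,"leg_foot"):
        r=d["region"];v,u=np.nonzero(r);print(c,r.sum(),u.mean(),v.mean())
    o=im[:,:,::-1].copy()
    if c=="wrist":
        cv2.imwrite("pics/w3.png",o)
    else: cv2.imwrite(f"pics/{c}3.png",cv2.resize(o[e[1]-50:e[1]+50,e[0]-60:e[0]+100],None,fx=4,fy=4))
t=place(F,[[-.165,0,.03]])[0];plan(t,F[2])
s=manip.observe();print(s["opening"],s["q"].round(2))
```

```text
top [286 213]
top 487 288.53798767967146 212.57084188911705
top 502 409.6513944223108 319.296812749004
top 486 338.6707818930041 141.28395061728395
scene [366 270]
scene 769 286.001300390117 332.9466840052016
scene 594 253.85353535353536 190.53198653198652
scene 716 365.122905027933 271.18854748603354
wrist [322 372]
wrist 401 322.5211970074813 397.56857855361596
12.08 pos [0.5772 0.2467 0.1007] x [-0.15   0.989 -0.   ] y [0.989 0.15  0.   ] z [ 0. -0. -1.] [-1.13 -0.    2.83] ('turn units', np.float64(-14.97))
-0.0003282058998716784 [-0.71  0.39  0.29  1.68 -0.12  1.08 -0.23]
```

View pics/w3.png

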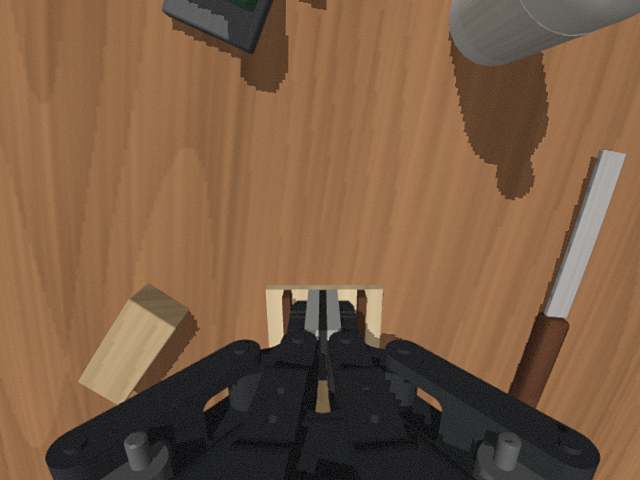

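The wrist picture shows the closed fingertips at (322,310) and the infeed end at row 288. The masks put the foot at its expected place: top view (288,213) against (286,213) predicted for the origin. Next is the finger-linkage clearance against the posts.

Run:
```python
from h import *
m=manip.camera_model("wrist");T=m["T_tool_cam"];print(T.round(3))
px=np.array([[75,450],[60,430],[240,350],[265,400],[290,318],[306,295],[340,295],[306,335],[290,355]],float)
p=cv2.undistortPoints(px[:,None],m["K"],np.array([m["k1"],0,0,0]))[:,0]
d=np.c_[p,np.ones(len(p))]@T[:3,:3].T;o=T[:3,3]
for x in(0.011,0):print(x,((o+d*((x-o[0])/d[:,0])[:,None])*1000).round())
F=[.6057,.0556,-1.4228]
parts=[FOOT[:8],FOOT[8:]]
ob=[]
for c,t in(("top",(288,212)),("scene",(365,271))):
    manip.get_image(c)
    for q in manip.cut_out(c,"leg_foot"):
        if q["region"][t[1],t[0]]:ob.append((model(c),q["region"].astype(float)))
up=[h+[0,0,.008] for h in parts]
p,f=fit(ob,up,place(F,[[-.1,0,0]])[0][:2].tolist()+[F[2]]);a=p[:2]-F[:2];c,s=np.cos(F[2]),np.sin(F[2])
print("foot in feeder",c*a[0]+s*a[1],-s*a[0]+c*a[1],p[2]-F[2],f,len(ob))
```

```text
[[ 0.    -0.953 -0.302  0.078]
 [ 1.     0.    -0.    -0.   ]
 [ 0.    -0.302  0.953 -0.142]
 [ 0.     0.     0.     1.   ]]
0.011 [[ 11. -57. -87.]
 [ 11. -64. -82.]
 [ 11. -27. -48.]
 [ 11. -16. -70.]
 [ 11. -13. -27.]
 [ 11.  -7.  -7.]
 [ 11.   8.  -7.]
 [ 11.  -6. -39.]
 [ 11. -11. -50.]]
0 [[  0. -66. -78.]
 [  0. -75. -72.]
 [  0. -32. -32.]
 [  0. -18. -58.]
 [  0. -15.  -8.]
 [  0.  -9.  15.]
 [  0.   9.  15.]
 [  0.  -7. -22.]
 [  0. -12. -35.]]
foot in feeder -0.10023653657780861 -0.0003886445754354064 0.022006495893166056 144.43529411764706 2
```

The foot lies at (−100, 0) mm in the trough. I'll lower the closed fingers behind it, offset 2 mm to +y for post clearance.

>>> {"name": "jog_arm", "arguments": {"targets": [[[0,0.08,0.7],0,0],[[0,0,0.7],0,0],[[0,0,0.7],0,0],[[0,0,0.5],0,0],[[0,0,0.2],0,0],[[-0.3,0,0],0,0],[[-0.3,0,0],0,0],[[-0.3,0,0],0,0],[[0,0,0],0,0]]}}

```text
clock: 13.03
eef_pos: [0.5835, 0.2233, 0.0315]
eef_rot: [0.001, 0.652, 0.758, 0.0]
force: [1.1, -0.2, 0.6]
opening: -0.003
grasp_force: 0.0
```

```bash
cat >> h.py <<'E'
def where(F=(.6057,.0556,-1.4228)):
    s=manip.observe();a=s["eef_pos"][:2]-F[:2];c,q=np.cos(F[2]),np.sin(F[2])
    f=s["force"];print(s["clock"].round(2) if hasattr(s["clock"],"round") else s["clock"],"local mm",np.round([1e3*(c*a[0]+q*a[1]),1e3*(-q*a[0]+c*a[1]),1e3*s["eef_pos"][2]],1),"force",np.round([c*f[0]+q*f[1],-q*f[0]+c*f[1],f[2]],1))
E
python3 -c "
from h import *
where()"
```

```text
13.0333 local mm [-169.2    2.8   31.5] force [0.3 1.  0.6]
```

>>> {"name": "jog_arm", "arguments": {"targets": [[[-0.2,0,0.1],0,0],[[-0.3,0,0],0,0],[[-0.3,0,0],0,0],[[-0.3,0,0],0,0],[[-0.3,0,0],0,0],[[-0.3,0,0],0,0],[[-0.3,0,0],0,0],[[-0.3,0,0],0,0],[[-0.3,0,0],0,0],[[-0.3,0,0],0,0]]}}

```text
clock: 13.87
eef_pos: [0.5931, 0.1547, 0.0279]
eef_rot: [-0.0, 0.651, 0.759, 0.0]
force: [-0.1, 4.0, 0.9]
opening: 0.001
grasp_force: 1.7
```

>>> {"name": "jog_arm", "arguments": {"targets": [[[-0.3,0,0],0,0],[[-0.3,0,0],0,0],[[-0.3,0,0],0,0],[[-0.3,0,0],0,0],[[-0.3,0,0],0,0],[[-0.2,0,0],0,0],[[0,0,0],0,0]]}}

```text
clock: 14.45
eef_pos: [0.5998, 0.1103, 0.0278]
eef_rot: [0.0, 0.652, 0.758, -0.0]
force: [-0.1, 0.6, -0.3]
opening: -0.001
grasp_force: 0.0
```

Run:
```python
from h import *
where()
a=[]
for c,e in(("top",(320,205)),("scene",(325,265))):
    im=manip.get_image(c)[:,:,::-1];a.append(cv2.resize(im[e[1]-60:e[1]+60,e[0]-80:e[0]+80],(560,420),interpolation=cv2.INTER_CUBIC)[60:360])
cv2.imwrite("pics/g4.png",np.vstack(a))
```

```text
14.45 local mm [-55.    2.2  27.8] force [-0.6 -0.1 -0.3]
```

View pics/g4.png

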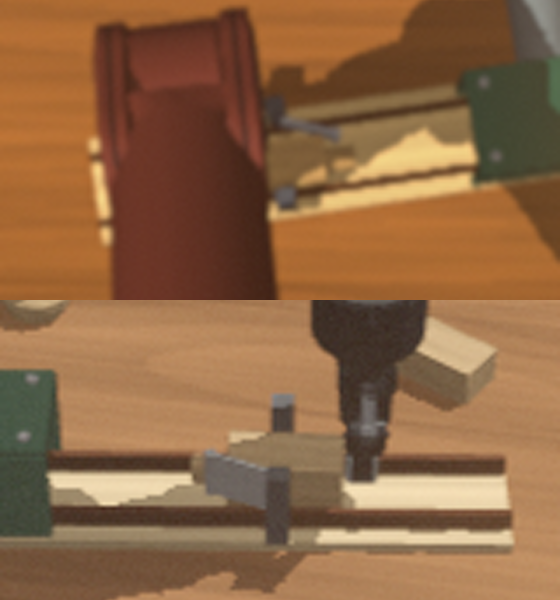

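The lower panel (scene) shows the foot in the gate at (310,450), the leaf held open at (235,478), and the fingers behind at (360,460). The push continues.

>>> {"name": "jog_arm", "arguments": {"targets": [[[-0.2,0,-0.04],0,0],[[-0.3,0,0],0,0],[[-0.3,0,0],0,0],[[-0.3,0,0],0,0],[[-0.3,0,0],0,0]]}}

```text
clock: 14.97
eef_pos: [0.6051, 0.0768, 0.0289]
eef_rot: [0.0, 0.651, 0.759, -0.0]
force: [-1.4, 1.9, -0.1]
opening: -0.001
grasp_force: 0.9
```

>>> {"name": "jog_arm", "arguments": {"targets": [[[-0.3,0,0],0,0],[[-0.3,0,0],0,0],[[-0.3,0,0],0,0],[[-0.3,0,0],0,0],[[-0.3,0,0],0,0],[[-0.3,0,0],0,0]]}}

```text
clock: 15.47
eef_pos: [0.6118, 0.0325, 0.0288]
eef_rot: [-0.0, 0.651, 0.759, -0.0]
force: [-1.1, 0.1, 0.0]
opening: 0.0
grasp_force: 0.6
```

>>> {"name": "jog_arm", "arguments": {"targets": [[[-0.3,0,0.05],0,0],[[-0.3,0,0.05],0,0],[[-0.3,0,0.05],0,0],[[-0.3,0,0.05],0,0],[[-0.2,0,0],0,0],[[-0.2,0,0],0,0],[[-0.1,0,0],0,0],[[0,0,0],0,0]]}}

```text
clock: 16.13
eef_pos: [0.6184, -0.0098, 0.0238]
eef_rot: [0.0, 0.652, 0.759, -0.0]
force: [-0.0, 0.7, -0.8]
opening: -0.001
grasp_force: 0.0
```

Run:
```python
from h import *
where();manip.get_image("scene");where();manip.get_image("scene");where()
```

```text
16.1333 local mm [66.6  2.9 23.8] force [-0.7  0.1 -0.8]
16.1833 local mm [65.9  3.  23.9] force [0.1 0.3 0.7]
16.2333 local mm [65.4  3.1 23.9] force [0.2 0.5 0.2]
```

>>> {"name": "jog_arm", "arguments": {"targets": [[[-0.1,0,0],0,0],[[-0.1,0,0],0,0],[[-0.1,0,0],0,0],[[-0.1,0,0],0,0],[[-0.1,0,0],0,0],[[-0.1,0,0],0,0],[[-0.1,0,0],0,0],[[0,0,0],0,0]]}}

```text
clock: 16.9
eef_pos: [0.621, -0.0267, 0.0239]
eef_rot: [0.0, 0.651, 0.759, -0.0]
force: [0.2, -0.5, 1.0]
opening: 0.004
grasp_force: 0.0
```

>>> {"name": "jog_arm", "arguments": {"targets": [[[-0.04,0,0],0,0],[[-0.04,0,0],0,0],[[-0.04,0,0],0,0],[[0,0,0],0,0]]}}

```text
clock: 17.23
eef_pos: [0.6214, -0.029, 0.0238]
eef_rot: [0.0, 0.651, 0.759, -0.0]
force: [0.6, -0.3, 0.2]
opening: 0.003
grasp_force: 0.0
```

```bash
python3 -c "
from h import *
where()"
```

```text
17.2333 local mm [86.   3.  23.8] force [0.4 0.5 0.2]
```

>>> {"name": "jog_arm", "arguments": {"targets": [[[-0.04,0,0],0,0],[[-0.04,0,0],0,0],[[-0.04,0,0],0,0],[[0,0,0],0,0]]}}

```text
clock: 17.57
eef_pos: [0.6218, -0.0321, 0.0238]
eef_rot: [0.0, 0.651, 0.759, -0.0]
force: [-0.2, 0.9, 0.4]
opening: 0.0
grasp_force: 0.0
```

>>> {"name": "jog_arm", "arguments": {"targets": [[[-0.04,0,0],0,0],[[-0.04,0,0],0,0],[[-0.04,0,0],0,0],[[0,0,0],0,0]]}}

```text
clock: 17.9
eef_pos: [0.6223, -0.0351, 0.0238]
eef_rot: [0.0, 0.651, 0.759, -0.0]
force: [-0.5, 0.3, 1.0]
opening: -0.002
grasp_force: 0.0
```

>>> {"name": "jog_arm", "arguments": {"targets": [[[-0.04,0,0],0,0],[[-0.04,0,0],0,0],[[-0.04,0,0],0,0],[[0,0,0],0,0]]}}

```text
clock: 18.23
eef_pos: [0.6227, -0.0381, 0.0238]
eef_rot: [0.0, 0.651, 0.759, -0.0]
force: [0.1, -1.2, -0.5]
opening: -0.003
grasp_force: 0.0
```

>>> {"name": "jog_arm", "arguments": {"targets": [[[-0.04,0,0],0,0],[[-0.04,0,0],0,0],[[-0.04,0,0],0,0],[[0,0,0],0,0]]}}

```text
clock: 18.57
eef_pos: [0.6232, -0.041, 0.0238]
eef_rot: [0.0, 0.651, 0.759, -0.0]
force: [0.7, 0.3, 1.2]
opening: 0.0
grasp_force: 0.0
```

>>> {"name": "jog_arm", "arguments": {"targets": [[[-0.04,0,0],0,0],[[-0.04,0,0],0,0],[[-0.04,0,0],0,0],[[0,0,0],0,0]]}}

```text
clock: 18.9
eef_pos: [0.6237, -0.0441, 0.0238]
eef_rot: [0.0, 0.651, 0.759, -0.0]
force: [1.3, -0.2, -0.7]
opening: 0.001
grasp_force: 0.0
```

>>> {"name": "jog_arm", "arguments": {"targets": [[[-0.04,0,0],0,0],[[-0.04,0,0],0,0],[[-0.04,0,0],0,0],[[0,0,0],0,0]]}}

```text
clock: 19.23
eef_pos: [0.6241, -0.0456, 0.0238]
eef_rot: [-0.0, 0.651, 0.759, 0.0]
force: [-0.3, 4.4, 1.1]
opening: 0.0
grasp_force: 2.4
```

Contact is felt (4.4 N). I'll press on gently.

>>> {"name": "jog_arm", "arguments": {"targets": [[[-0.04,0,0],0,0],[[-0.04,0,0],0,0],[[0,0,0],0,0],[[0,0,0],0,0]]}}

```text
clock: 19.57
eef_pos: [0.6244, -0.0466, 0.0238]
eef_rot: [-0.001, 0.651, 0.759, 0.001]
force: [-1.3, 8.0, 2.4]
opening: -0.004
grasp_force: 3.7
```

>>> {"name": "jog_arm", "arguments": {"targets": [[[-0.03,0,0],0,0],[[0,0,0],0,0],[[0,0,0],0,0],[[0,0,0],0,0],[[0,0,0],0,0]]}}

```text
clock: 19.98
eef_pos: [0.6245, -0.0468, 0.0238]
eef_rot: [-0.001, 0.65, 0.76, 0.001]
force: [-2.0, 8.2, 1.7]
opening: -0.003
grasp_force: 4.3
```

```bash
python3 -c "
from h import *
where();manip.get_image('scene');where();manip.get_image('scene');where();manip.get_image('scene');where();manip.get_image('scene');where()"
```

```text
19.9833 local mm [104.1   3.4  23.8] force [-8.4 -0.7  1.7]
20.0333 local mm [104.1   3.5  23.9] force [-8.7 -0.6  2.6]
20.0833 local mm [104.1   3.5  23.8] force [-8.2  0.5  2.4]
20.1333 local mm [104.1   3.5  23.8] force [-8.3 -0.2  1.7]
20.1833 local mm [104.1   3.5  23.8] force [-8.4 -0.2  2.1]
```

The press held at 8.3 N. Next I back off 12 mm, still ahead of the leaf's sweep, and lift straight up.

>>> {"name": "jog_arm", "arguments": {"targets": [[[0.05,0,0],0,0],[[0.1,0,0],0,0],[[0.1,0,0],0,0],[[0.15,0,0],0,0],[[0.2,0,0],0,0],[[0,0,-0.3],0,0],[[0,0,-0.6],0,0],[[0,0,-0.9],0,0],[[0,0,-1],0,0],[[0,0,-1],0,0]]}}

```text
clock: 21.02
eef_pos: [0.622, -0.035, 0.1202]
eef_rot: [0.0, 0.651, 0.759, -0.0]
force: [0.6, -0.6, -0.2]
opening: 0.002
grasp_force: 0.0
```

>>> {"name": "jog_arm", "arguments": {"targets": [[[0,0,-1],0,0],[[0,0,-1],0,0],[[0,0,-1],0,0],[[1,-0.5,-1],0,0],[[1,-1,0],0,0],[[1,-1,0],0,0],[[1,-1,0],0,0],[[1,-1,0],0,0],[[0,0,0],0,0],[[0,0,0],0,0]]}}

```text
clock: 21.85
eef_pos: [0.4911, 0.073, 0.2198]
eef_rot: [0.0, 0.65, 0.76, 0.001]
force: [-0.1, -0.4, 0.1]
opening: 0.0
grasp_force: 0.0
```

Run:
```python
from h import *
where()
a=[]
for c,e in(("top",(350,205)),("scene",(295,265))):
    im=manip.get_image(c)[:,:,::-1];a.append(cv2.resize(im[e[1]-60:e[1]+60,e[0]-80:e[0]+80],(560,420),interpolation=cv2.INTER_CUBIC)[60:360])
cv2.imwrite("pics/g5.png",np.vstack(a))
```

```text
21.85 local mm [ -34.1 -110.8  219.8] force [ 0.4 -0.2  0.1]
```

View pics/g5.png

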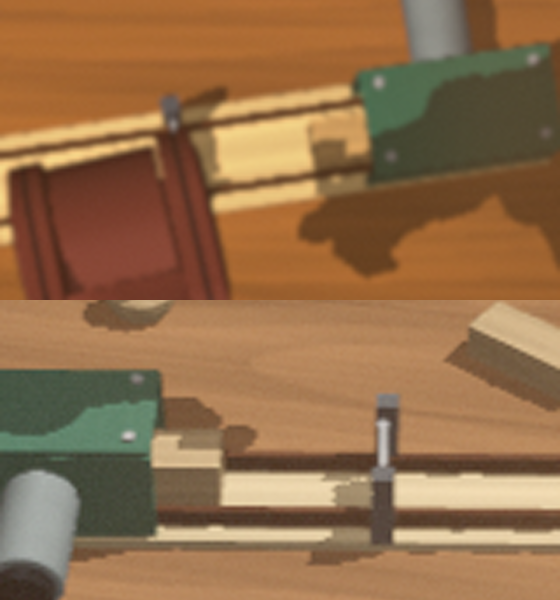

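The picture shows the gate shut, with the leaf edge-on at (385,440) of the lower panel. The foot lies straight in the trough, half under the hood at (190,470). The arm is clear.

```bash
python3 -c "
from plant import manip
print(manip.sign_off())"
```

```text
the job is handed in; nothing more can be done
None
```

The foot was pushed through the gate and pressed on the sprung stop at about 8 N; it now lies in the trough, part-way under the hood, with the gate shut behind it and the arm clear, and the job is handed in at about 22 s (no verdict was returned).

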